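# Stack the coasters and clamp the caddy's keeper at its mark

### The job

Stack the two loose coasters squarely on the one lying in the caddy's bay and let go of them. Then, with the cam lever still open, push the caddy's sprung sliding leg in until its keeper plate stands in line with the two mark fins, and holding it there squeeze the cam lever fully closed against its post. Finish while holding: both leg and lever spring back if released, so keep the leg at the mark and the lever squeezed shut so that I can drop in the locking pin; leave the mug and glasses alone.

Things in the scene. Friction and masses are not known exactly. Their poses are not given: they have to be found in the camera images.
- coaster_a: loose dark wooden coaster, 60 x 60 x 10 mm, 35 g, lying flat on the desk; origin at the centre of its underside, x and y along its edges, z up
- coaster_b: second loose coaster, the same as coaster_a (either may go on top)
- coaster_bottom: third such coaster, already lying loose and square in the bay, its underside on the bay floor, centred on the bay origin
- caddy: fixed base of the coaster caddy, grey slab 150 (x) x 260 (y) x 10 mm; origin at the centre of its underside on the desk; its y axis is the leg's sliding direction, from the sleeve to the bay. A fixed aluminium sleeve 44 mm wide stands at its -y end (y -130 to -72 mm), top 33 mm above the desk
- bay: white bay fixed on the caddy base, parallel to it, origin 58 to 88 mm towards +y from the caddy's. Origin: 10 mm above the desk, under the centre of the pile. Floor 6 mm above the origin, so the coasters' undersides belong 6, 16 and 26 mm above it. Backstop wall 80 mm wide on the +y side, face 32 mm from the origin, top 46 mm above it; the other sides are open
- mark (a point): the length mark: point on the bay midway between two white upright fins (10 x 6 mm, 30 mm high, 66 mm either side in x), 38 mm from the bay origin towards -y; axes as the bay. The leg is at the mark when the keeper origin's y in this frame is 0 (plate between the fins, in line with them, 4 mm clear of the pile)
- keeper (a point): aluminium keeper on the leg's end, axes as the caddy. Origin on the plate's middle plane and leg's centre line, at desk height. Plate: 110 (x) x 8 (y) mm, z 14 to 62 mm. Behind it (-y) a post, x -14 to +4, y -42 to -4 mm, top at z 80 mm. Open fingers of a downward gripper closing along x fit astride post and lever and can push the plate's back (y = -4 mm) on both sides
- leg (a joint): travel of the sliding leg with keeper and lever, m: 0 fully back in the sleeve (start), growing as it is pushed along the caddy's +y to the bay, stop at 0.095. The mark needs 0.045 to 0.075, depending on where the bay is set (bay y in the caddy frame less 0.013). A spring pushes it back with 2 to 3.5 N
- paddle (a point): flat black cam lever beside the post, 8 mm thick, 34 mm long (y), 54 mm high, on the leg; origin on its hinge (axis along y) at x +10, y -23, z 26 mm from the keeper origin; its z runs up the paddle. Closed it stands upright by the post, the two together spanning x -14 to +14 mm of the keeper, top at z 80 mm; open, its top leans out to x = +34 mm
- lever (a joint): angle of the cam lever, rad: 0 closed (upright against the post, at its stop), 0.38 open (start, leaning away towards the caddy's +x). Sprung open: squeezing it shut at its top takes about 4 N at first and 6 N when closed
- mug: white ceramic mug, radius 40 mm, 90 mm high, origin at the centre of its underside; leave alone
- glass1: soju glass, rim radius 25 mm, 58 mm high, on the tray, origin at the centre of its underside; leave alone
- glass2: soju glass, rim radius 25 mm, 58 mm high, on the tray, origin at the centre of its underside; leave alone
- glass3: soju glass, rim radius 25 mm, 58 mm high, on the tray, origin at the centre of its underside; leave alone
- tray: wooden tray 130 x 220 x 14 mm holding the three glasses, fixed; origin at the centre of its underside

How it is judged:
By the outcome, as a careful person would: the job done as asked, in the order asked, and still so for the second after the job is handed in, while the arm keeps its last pose, push and grip.
It also fails if it takes over 64 s, if anything falls off the work surface, if the arm or the gripper's body presses on something with over 40 N, if the wrist force passes 120 N, or if a joint passes its speed limit or range.

### The arm

A 6-joint arm with a two-finger parallel gripper is mounted at the origin on the work surface. World frame = base frame: x ahead of the robot, y to its left, z up, the work surface at z = 0. Lengths are in m, angles in rad, forces in N, time in s.
With the tool pointing down it reaches from about 0.35 to 0.975 m from the base axis. Payload 17.4 kg.
Tool frame: the origin (TCP) lies at the centre of the arm's flange, where the gripper is bolted on; the fingertips stand 173 mm ahead of it and the grasp point (between the pads) lies 155 mm ahead of it; z points along the fingers, y is the line along which they close (so a half turn about z gives the same grasp; the last joint's range is limited). The gripper opens to 85 mm and grips with 20 to 120 N. Pads are 22 mm wide; open, the fingers measure 114 mm over their backs; the gripper's body (76 mm by 85 mm) begins 54 mm behind the grasp point. The pads swing forward as they close: fully open they stand 13 mm farther back than shut.
Start: joints at [-0.038, 0.116, 1.442, -0, 1.584, -0.038], TCP at [0.675, -0, 0.405] pointing down, gripper open.
Joint ranges: [-2.83, 2.83], [-0.83, 2.19], [0.07, 2.5], [-1.14, 4.28], [0.01, 3], [-2.97, 2.97]. Speed limits (rad/s): [1.89, 1.89, 2.22, 3.14, 3.14, 3.14].

### API

Orientations are given as a unit quaternion [x, y, z, w].
In Python, from workcell import bot gives the robot as it stands. Calls block until the motion is done:
- bot.move_ptp(position, orientation): joint-space move of the TCP to a pose.
- bot.servo_line(position, rate=0.15, rot=None, f_stop=None): straight line of the TCP; rot=None keeps the orientation; rate is the mean speed in m/s. With f_stop (N) it stops when the force on the tool has changed by that much, and returns True; else False.
- bot.move_joints(angles): joint-space move.
- bot.command_gripper(opening): finger opening in m; the grip force is fixed at half the most; returns when the fingers have stopped.
- bot.sleep(seconds).
- bot.ik(position, orientation): joint angles nearest the present ones, or None.
- bot.state(): the state.
- bot.grab_frame(name): name is "scene" or "side" or "wrist"; returns a dict with "frame" (384x512x3 uint8, red, green, blue), "mtx" (3x3 intrinsics, pixels), "cam_to_world" (4x4, takes a point from camera to world coordinates). Camera axes: x right, y up, looking along -z (the intrinsics and any distortion apply to the point x, -y, -z); pixel columns grow to the right and rows downward; lengths in m; the calibration is good to about 2 mm. The wrist camera is an equidistant fisheye: a pixel r from the principal point sees the ray r / f radians off the axis. A picture is of the moment at which its call begins. There is no depth.
A pose or a line that the arm cannot do raises bot.IKError and nothing moves.
- bot.hand_in(): hands the job in; it is judged then, once.
The state is a dict: "time_s": time; "joint_positions": joint angles; "qd": joint speeds; "joint_efforts": joint torques, N m; "position": TCP position; "tcp_rot": TCP orientation; "ft_force": force on the tool from outside, world axes, zero at the start; "wrist_torque": the same for the moment, N m; "gripper_width": finger opening in m; "gripper_force": force on a finger pad.
Only numpy, scipy, OpenCV 4.12 (cv2) and the standard library are available. Lean on these libraries where they do the work, as an engineer would, in place of code of your own. Each camera call takes 0.05 s, during which the arm holds its last target. There are 200 camera calls.

## Working session

There is one attempt and no reset: what is moved stays moved. The work goes in short steps, each a Python script; the robot and the scene stay as the last script left them, time stands still between calls to the robot, and variables do not carry over. Pictures are saved under pics/ and viewed, at most 12 in all, crops included, and the job is handed in when it is done.

```bash
mkdir -p pics; ls
python3 - <<'E'
from workcell import bot
import cv2,numpy as np
for n in ["scene","side","wrist"]:
    f=bot.grab_frame(n); cv2.imwrite(f"pics/{n}0.png",f["frame"][:,:,::-1])
    np.savez(f"{n}0.npz",**f); print(n,f["mtx"].round(1).tolist(),f["cam_to_world"].round(3).tolist(),[k for k in f])
E
```

```text
pics
scene [[489.5, 0.0, 246.9], [0.0, 489.5, 183.4], [0.0, 0.0, 1.0]] [[-0.363, -0.621, 0.695, 1.434], [0.932, -0.239, 0.273, 0.384], [-0.003, 0.746, 0.666, 0.816], [0.0, 0.0, 0.0, 1.0]] ['frame', 'mtx', 'cam_to_world']
side [[405.6, 0.0, 250.3], [0.0, 405.6, 194.2], [0.0, 0.0, 1.0]] [[0.934, 0.238, -0.267, 0.402], [-0.357, 0.605, -0.712, -0.47], [-0.008, 0.76, 0.65, 0.537], [0.0, 0.0, 0.0, 1.0]] ['frame', 'mtx', 'cam_to_world']
wrist [[297.3, 0.0, 254.2], [0.0, 297.3, 192.7], [0.0, 0.0, 1.0]] [[1.0, 0.001, 0.001, 0.677], [-0.001, 0.95, 0.313, 0.081], [-0.001, -0.313, 0.95, 0.372], [0.0, 0.0, 0.0, 1.0]] ['frame', 'mtx', 'cam_to_world']
```

View pics/scene0.png

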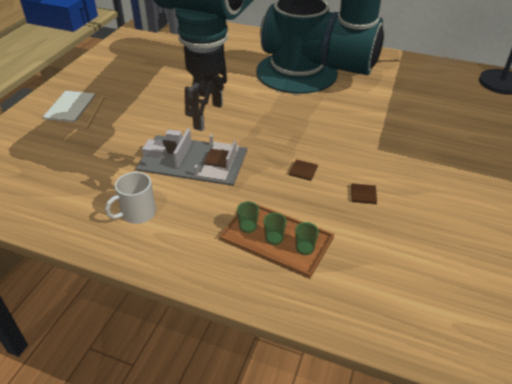

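View pics/side0.png

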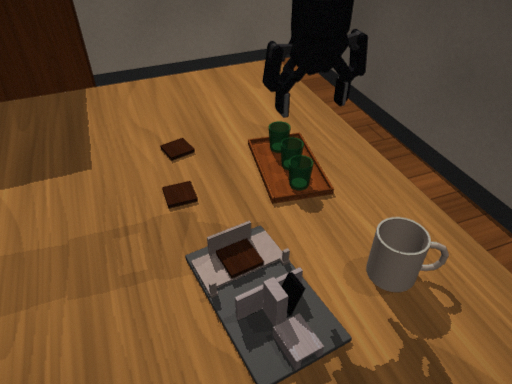

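View pics/wrist0.png

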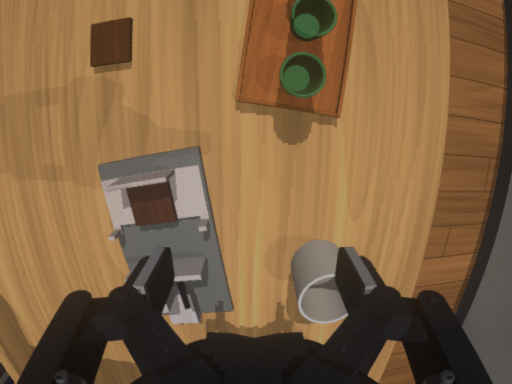

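The pictures show the caddy with its bay toward +y and the mug to its right. One loose coaster is at wrist pixel (112,42). The two loose coasters are at scene pixels (303,170) and (364,194), and at side pixels (178,149) and (180,194).

```bash
cat > h.py <<'E'
from workcell import bot
import numpy as np, cv2
from scipy.spatial.transform import Rotation as R
def px2w(f,uv,z,fish=False):
    K=f["mtx"];T=f["cam_to_world"];out=[]
    for u,v in np.atleast_2d(uv):
        a=np.array([(u-K[0,2])/K[0,0],(v-K[1,2])/K[1,1]])
        if fish:
            r=np.hypot(*a); s=np.sin(r)/max(r,1e-9); d=np.array([a[0]*s,-a[1]*s,-np.cos(r)])
        else: d=np.array([a[0],-a[1],-1])
        d=T[:3,:3]@d; p=T[:3,3]; out.append(p+d*(z-p[2])/d[2])
    return np.array(out)
def w2px(f,P):
    K=f["mtx"];T=f["cam_to_world"]; q=(np.atleast_2d(P)-T[:3,3])@T[:3,:3]; q=q*[1,-1,-1]
    n=np.hypot(q[:,0],q[:,1])+1e-12; th=np.arctan2(n,q[:,2])
    return np.c_[q[:,0]/n*th*K[0,0]+K[0,2], q[:,1]/n*th*K[1,1]+K[1,2]]
def quat(yaw): # yaw = rotation about world z from the start orientation
    return (R.from_euler('z',yaw)*R.from_quat(Q0)).as_quat()
def blob(f,seed,z,fish=True,thr=25):
    """dark coaster: min-area rect of the flood-filled blob in world coords"""
    im=cv2.cvtColor(f["frame"],cv2.COLOR_RGB2HSV)[:,:,2]; s=int(np.median(im[seed[1]-2:seed[1]+3,seed[0]-2:seed[0]+3]))
    m=(np.abs(im.astype(int)-s)<thr).astype(np.uint8); m=cv2.morphologyEx(m,cv2.MORPH_OPEN,np.ones((3,3)))
    _,l=cv2.connectedComponents(m); m=(l==l[seed[1],seed[0]]).astype(np.uint8)
    c=max(cv2.findContours(m,0,1)[0],key=cv2.contourArea)[:,0]
    p=px2w(f,c,z,fish)[:,:2].astype(np.float32); (cx,cy),(w,h),a=cv2.minAreaRect(p*1000)
    a=np.radians((a+45)%90-45); return np.array([cx,cy])/1000,(round(w),round(h)),a
Q0=np.array([0,0,0,1.])
E
python3 - <<'E'
from h import *
s=bot.state(); print(s["tcp_rot"],s["time_s"],R.from_quat(s["tcp_rot"]).as_matrix().round(3).tolist())
F={n:dict(np.load(n+"0.npz")) for n in["scene","side","wrist"]}
for n,sd,z in [("scene",(303,170),.01),("scene",(364,194),.01),("side",(178,148),.01),("side",(179,192),.01),("wrist",(112,42),.01),("wrist",(152,203),.026)]:
    try: print(n,blob(F[n],sd,z,n=="wrist"))
    except Exception as e: print(n,e)
print("slab",px2w(F["wrist"],[(98,164),(199,147),(232,311)],.01,True).round(3).tolist())
print("mug",px2w(F["wrist"],[(318,265)],.09,True).round(3).tolist())
E
```

```text
[ 7.07103703e-01  7.07109750e-01 -2.58009628e-04 -2.96037668e-04] 0.15 [[-0.0, 1.0, -0.001], [1.0, 0.0, 0.0], [0.0, -0.001, -1.0]]
scene (array([0.49235727, 0.16608463]), (62, 65), np.float64(-0.0064259413942521935))
scene (array([0.52561279, 0.32839722]), (65, 58), np.float64(0.2141316671849029))
side (array([0.51993964, 0.32608356]), (59, 58), np.float64(0.21090416561507908))
side (array([0.48620825, 0.16475482]), (59, 59), np.float64(-0.00800679381732323))
wrist (array([0.49115393, 0.16554433]), (61, 62), np.float64(-0.004025234829600264))
wrist (array([ 0.55954102, -0.13113721]), (145, 221), np.float64(0.14071563962441602))
slab [[0.462, 0.003, 0.01], [0.608, 0.021, 0.01], [0.641, -0.235, 0.01]]
mug [[0.748, -0.098, 0.09]]
```

```bash
sed -i 's/^Q0=.*/Q0=np.array([.5**.5,.5**.5,0,0])/' h.py
python3 - <<'E'
from h import *
for n,p,yaw in [("bay",(.565,-.07,.40),.126),("A",(.489,.185,.32),0),("B",(.519,.347,.32),.21)]:
    bot.move_ptp(p,quat(yaw)); bot.sleep(.1); f=bot.grab_frame("wrist"); np.savez(n+"1.npz",**f); cv2.imwrite(f"pics/{n}1.png",f["frame"][:,:,::-1])
    c={"A":(.489,.165,.01),"B":(.521,.327,.01),"bay":(.541,-.045,.026)}[n]
    sd=w2px(f,c)[0].astype(int); print(n,sd,blob(f,sd,c[2]),bot.state()["time_s"])
E
```

```text
bay [234 143] (array([ 0.53389075, -0.07752606]), (117, 118), np.float64(0.16818396580544087)) 0.8833
A [251 200] (array([0.48804294, 0.16820001]), (60, 59), np.float64(-0.00270590482557501)) 2.1083
B [250 200] (array([0.52024548, 0.33033588]), (59, 61), np.float64(0.23560942887563308)) 2.9583
```

View pics/bay1.png

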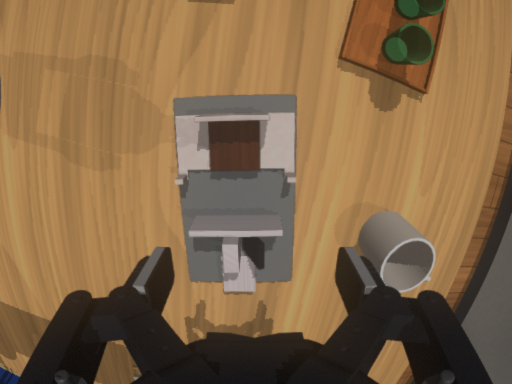

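The caddy slab's corners are at about (173,98), (297,94), (292,281) and (189,283). The bay coaster spans columns 208–260 and rows 121–171. The fins are at (181,181) and (292,179), and the keeper plate's top front edge is at row 215.

Run:
```python
from h import *
f=dict(np.load("bay1.npz"))
hsv=cv2.cvtColor(f["frame"],cv2.COLOR_RGB2HSV); print(hsv[145,234],hsv[145,190],hsv[200,234])
m=((hsv[:,:,2]<110)&(hsv[:,:,1]>90)).astype(np.uint8); m[:,:195]=0;m[:,275:]=0;m[:100]=0;m[190:]=0
m=cv2.morphologyEx(m,cv2.MORPH_OPEN,np.ones((3,3)))
c=max(cv2.findContours(m,0,1)[0],key=cv2.contourArea)[:,0]
p=px2w(f,c,.026,True)[:,:2]
s=px2w(f,[(173.5,98),(297,94.5),(292,281),(189,282.5)],.01,True)[:,:2]; print(s.round(4).tolist())
print(np.linalg.norm(np.diff(s,axis=0,append=s[:1]),axis=1).round(4))
d=np.diff(s,axis=0,append=s[:1]); print("yaws",[round(float(np.arctan2(*v)),4) for v in [(d[0][1],d[0][0]),(d[1][0],-d[1][1]),(-d[2][1],-d[2][0]),(-d[3][0],d[3][1])]])
(cx,cy),(w,h),a=cv2.minAreaRect((p*1000).astype(np.float32)); print("coaster",cx,cy,w,h,a)
cen=s.mean(0)
for yaw in (.115,.125,.135):
    X=np.array([np.cos(yaw),np.sin(yaw)]);Y=np.array([-X[1],X[0]])
    q=np.c_[(p-cen)@X,(p-cen)@Y]*1000; print(yaw,"caddy coords coaster",q.min(0).round(1),q.max(0).round(1))
yaw=.125;X=np.array([np.cos(yaw),np.sin(yaw)]);Y=np.array([-X[1],X[0]])
for nm,uv,z in [("fins",[(181,181),(292,179)],.046),("plate front top",[(190,216),(281,214)],.062),("plate back top",[(190,230),(281,229)],.062),("wall top front",[(195,121),(268,120)],.056)]:
    w=px2w(f,uv,z,True)[:,:2]-cen; print(nm,(np.c_[w@X,w@Y]*1000).round(1).tolist())
print("cen",cen)
cv2.imwrite("pics/z.png",cv2.resize(f["frame"][80:300,160:310,::-1],None,fx=4,fy=4,interpolation=cv2.INTER_CUBIC)[:,:][:600*2:1]) 
cv2.imwrite("pics/zoom.png",cv2.resize(f["frame"][85:235,165:315,::-1],(600,600),interpolation=cv2.INTER_CUBIC))
```

```text
[ 11 131  80] [ 11  31 181] [ 30   5 102]
[[0.4596, 0.0011], [0.6071, 0.0219], [0.6437, -0.2348], [0.4932, -0.2583]]
[0.1489 0.2593 0.1523 0.2615]
yaws [0.1399, 0.1418, 0.1546, 0.1289]
coaster 540.3670043945312 -47.47244644165039 56.92335891723633 57.7784309387207 7.738631248474121
0.115 caddy coords coaster [-31.2  41.6] [ 26.2 100. ]
0.125 caddy coords coaster [-30.3  41.8] [26.6 99.8]
0.135 caddy coords coaster [-29.5  42. ] [27.5 99.7]
fins [[-62.1, 34.1], [64.9, 36.3]]
plate front top [[-50.7, -2.6], [52.0, 0.2]]
plate back top [[-52.1, -20.2], [52.7, -18.3]]
wall top front [[-40.5, 103.1], [36.5, 103.2]]
cen [ 0.55088994 -0.11753677]
```

View pics/zoom.png

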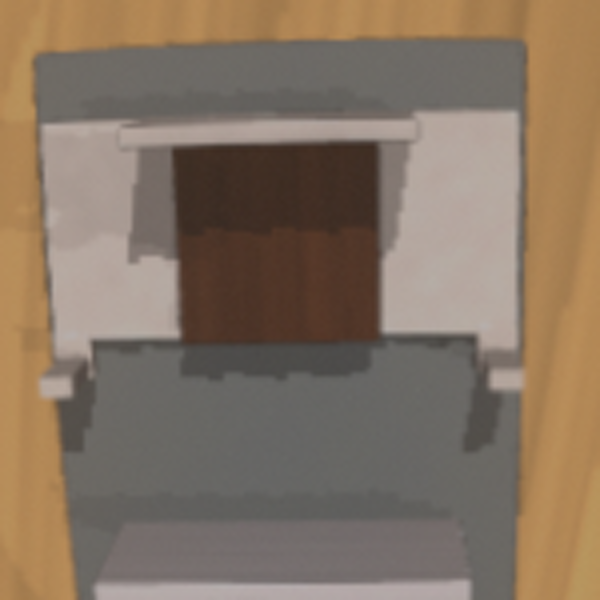

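```bash
cat >> h.py <<'E'
def look(c,yaw,ztop,name):
    """nadir look at a coaster from behind, refined centre/yaw"""
    Y=np.array([-np.sin(yaw),np.cos(yaw)]); xy=np.array(c)-.07*Y
    bot.move_ptp([*xy,.24+ztop],quat(yaw)); bot.sleep(.15); f=bot.grab_frame("wrist")
    np.savez(name+".npz",**f); cv2.imwrite(f"pics/{name}.png",f["frame"][:,:,::-1])
    hsv=cv2.cvtColor(f["frame"],cv2.COLOR_RGB2HSV); sd=w2px(f,[*c,ztop])[0].astype(int)
    m=((hsv[:,:,2]<115)&(hsv[:,:,1]>90)).astype(np.uint8); box=np.zeros_like(m)
    box[max(0,sd[1]-75):sd[1]+75,sd[0]-75:sd[0]+75]=1; m=cv2.morphologyEx(m*box,cv2.MORPH_OPEN,np.ones((3,3)))
    k=max(cv2.findContours(m,0,1)[0],key=cv2.contourArea)[:,0]
    (cx,cy),(w,h),a=cv2.minAreaRect((px2w(f,k,ztop,True)[:,:2]*1000).astype(np.float32))
    a=np.radians((a+45)%90-45); print(name,sd,cx,cy,w,h,a); return np.array([cx,cy])/1000,a
def pick(c,yaw):
    q=quat(yaw); bot.move_ptp([*c,.24],q); bot.command_gripper(.068)
    bot.servo_line([*c,.185],rate=.1); hit=bot.servo_line([*c,.16],rate=.02,f_stop=3)
    z=bot.state()["position"][2]; bot.servo_line([*c,z+.004],rate=.05)
    bot.command_gripper(.04); s=bot.state(); print("pick",hit,z,s["gripper_width"],s["gripper_force"],s["time_s"])
    bot.servo_line([*c,z+.08],rate=.15); return z+.004
E
python3 - <<'E'
from h import *
c,a=look((.520,.328),.22,.01,"B2")
z=pick(c,a); print(bot.state()["gripper_width"])
b,ab=look((.5405,-.0465),.13,.026,"bay2")
print("z",z,bot.state()["time_s"])
np.save("st.npy",np.array([*b,ab,z]))
E
```

```text
B2 [250 113] 521.4480590820312 326.1773681640625 59.96469497680664 64.90023803710938 0.22579022077845642
pick True 0.1662668662071739 0.05785479707717415 64.70832467079163 6.4833
0.05791375922316894
bay2 [251 114] 540.1947021484375 -47.6722412109375 57.83731460571289 58.14515686035156 0.14851387463887242
z 0.1702668662071739 8.9667
```

View pics/bay2.png

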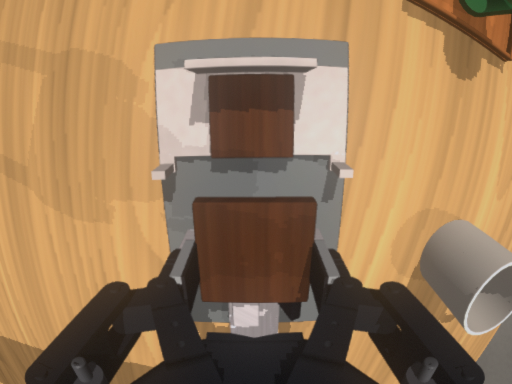

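The picture shows B held square, at columns 195–316 and rows 198–303. The bay coaster lies at columns 208–294 and rows 73–157. Next I'll measure the held coaster from the same picture, so the camera bias cancels.

Run:
```python
from h import *
f=dict(np.load("bay2.npz")); s=bot.state(); p=np.array(s["position"])
hsv=cv2.cvtColor(f["frame"],cv2.COLOR_RGB2HSV)
m=((hsv[:,:,2]<115)&(hsv[:,:,1]>90)).astype(np.uint8); m[:, :190]=0;m[:,320:]=0
m=cv2.morphologyEx(m,cv2.MORPH_OPEN,np.ones((3,3)))
yaw=.142;X=np.array([np.cos(yaw),np.sin(yaw)]);Y=np.array([-X[1],X[0]])
for rows,z in (((60,170),.026),((185,315),p[2]-.1703+.01)):
    mm=m.copy(); mm[:rows[0]]=0; mm[rows[1]:]=0
    k=max(cv2.findContours(mm,0,1)[0],key=cv2.contourArea)[:,0]; w=px2w(f,k,z,True)[:,:2]
    (cx,cy),sz,a=cv2.minAreaRect((w*1000).astype(np.float32))
    d=w-p[:2]; q=np.c_[d@X,d@Y]*1000
    print("px",k.min(0),k.max(0),cx,cy,sz,np.radians((a+45)%90-45),"tool-frame c",(cx/1000-p[0])*X+(cy/1000-p[1])*0, "extent",q.min(0).round(1),q.max(0).round(1))
w=px2w(f,[(162,172),(342,170)],.046,True)[:,:2]-p[:2]; print("fins",(np.c_[w@X,w@Y]*1000).round(1).tolist(),p)
w=px2w(f,[(155,43),(348,43)],.01,True)[:,:2]; print("slab",np.arctan2(*(w[1]-w[0])[::-1]),np.linalg.norm(w[1]-w[0]))
```

```text
px [210  75] [292 157] 540.1947021484375 -47.6722412109375 (57.83731460571289, 58.14515686035156) 0.14851387463887242 tool-frame c [-0.00948119 -0.00135545] extent [-28.8  39.1] [29.2 97.2]
px [193 198] [315 302] 550.7040405273438 -109.67198181152344 (59.206172943115234, 60.79187774658203) 0.1283700237591357 tool-frame c [0.00092237 0.00013186] extent [-27.9 -25.3] [31.3 36. ]
fins [[-60.1, 34.1], [61.0, 34.0]] [ 0.54977229 -0.11522066  0.2659496 ]
slab 0.1270322181391817 0.14692914130564383
```

```bash
cat >> h.py <<'E'
BY=.14; BX=np.array([np.cos(BY),np.sin(BY)]); BYv=np.array([-BX[1],BX[0]])
def place(xy,z):
    bot.move_ptp([*xy,z+.06],quat(BY)); bot.sleep(.1)
    bot.servo_line([*xy,z+.006],rate=.08); hit=bot.servo_line([*xy,z-.004],rate=.015,f_stop=3)
    s=bot.state(); print("place",hit,s["position"]-np.array([*xy,z]),s["ft_force"],s["time_s"])
    bot.command_gripper(.08); bot.servo_line([*xy,z+.07],rate=.15)
E
python3 - <<'E'
from h import *
p=np.array([.54977,-.11522])+[-.01051,.0620]-.0007*BYv
place(p,.1703+.026)
z=pick(np.array([.488,.167]),-.003)
b,ab=look((.5402,-.0477),BY,.036,"bay3")
s=bot.state();print(z,s["position"],s["time_s"])
f=dict(np.load("bay3.npz")); hsv=cv2.cvtColor(f["frame"],cv2.COLOR_RGB2HSV)
m=((hsv[:,:,2]<115)&(hsv[:,:,1]>90)).astype(np.uint8); m[:,:190]=0;m[:,320:]=0;m[:185]=0;m[318:]=0
m=cv2.morphologyEx(m,cv2.MORPH_OPEN,np.ones((3,3)))
k=max(cv2.findContours(m,0,1)[0],key=cv2.contourArea)[:,0]; w=px2w(f,k,s["position"][2]-z+.01,True)[:,:2]
(cx,cy),sz,a=cv2.minAreaRect((w*1000).astype(np.float32)); print("held",cx,cy,sz,np.radians((a+45)%90-45))
print("disp",b-np.array([cx,cy])/1000)
E
```

```text
place True [ 1.01327147e-04 -4.51622226e-06  4.22778739e-04] [-0.59790322 -0.32525617  6.24314964] 10.7167
pick True 0.16624721404548276 0.058082573289994166 64.77858781814575 14.975
bay3 [251 114] 540.5833740234375 -49.39080810546875 58.11176300048828 59.64619064331055 0.1407983474210198
0.17024721404548276 [ 0.55003164 -0.11600449  0.27588738] 16.9583
held 551.6907348632812 -113.20515441894531 (66.91304779052734, 60.74711227416992) 0.13689236395160623
disp [-0.01110736  0.06381435]
```

View pics/bay3.png

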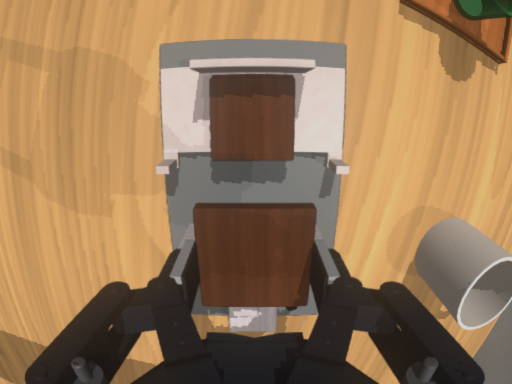

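The picture shows the first coaster seated on the bottom one, and A held at rows 203–306. My held blob ran into the dark lever below row 307, so I'll crop it and recompute.

Run:
```python
from h import *
f=dict(np.load("bay3.npz")); s=bot.state(); hsv=cv2.cvtColor(f["frame"],cv2.COLOR_RGB2HSV)
M=((hsv[:,:,2]<115)&(hsv[:,:,1]>90)).astype(np.uint8); O=np.array([.5402,-.0477])
def ext(f,M,r0,r1,z,c0,c1):
    m=M.copy(); m[:r0]=0;m[r1:]=0;m[:,:c0]=0;m[:,c1:]=0; m=cv2.morphologyEx(m,cv2.MORPH_OPEN,np.ones((3,3)))
    k=max(cv2.findContours(m,0,1)[0],key=cv2.contourArea)[:,0]; w=px2w(f,k,z,True)[:,:2]-O
    q=np.c_[w@BX,w@BYv]*1000; lo,hi=np.percentile(q,3,0),np.percentile(q,97,0); print(k.min(0),k.max(0),lo.round(1),hi.round(1),((lo+hi)/2).round(2)); return (lo+hi)/2
h=ext(f,M,185,307,s["position"][2]-.17025+.01,190,320)
t=ext(f,M,60,170,.036,190,320)
g=dict(np.load("bay2.npz")); H=cv2.cvtColor(g["frame"],cv2.COLOR_RGB2HSV)
M2=((H[:,:,2]<115)&(H[:,:,1]>90)).astype(np.uint8)
b=ext(g,M2,60,170,.026,190,320); ext(g,M2,185,303,.2659-.1703+.01,190,320)
# colour profile down the pile's column and through the near edge
print(hsv[150:166,250].tolist()); print(hsv[298:312,225].tolist())
```

```text
[190 204] [319 306] [-28.8 -96.7] [ 34.5 -36.1] [  2.82 -66.42]
[210  75] [293 159] [-28.8 -31.5] [29. 28.] [ 0.1  -1.78]
[210  75] [292 157] [-28.6 -29. ] [29.  28.8] [ 0.21 -0.08]
[193 198] [315 302] [-27.4 -93.2] [ 30.9 -32.3] [  1.74 -62.75]
[[11, 146, 96], [10, 145, 95], [10, 142, 95], [10, 141, 94], [11, 143, 89], [10, 135, 89], [10, 139, 90], [10, 140, 89], [10, 140, 89], [11, 132, 81], [10, 80, 70], [13, 23, 76], [23, 13, 80], [20, 9, 81], [23, 13, 81], [30, 10, 80]]
[[10, 153, 85], [10, 148, 86], [10, 152, 84], [10, 147, 85], [10, 147, 85], [10, 147, 87], [10, 148, 86], [11, 148, 86], [10, 117, 72], [15, 27, 76], [18, 16, 78], [18, 17, 77], [18, 17, 76], [18, 17, 77]]
```

Run:
```python
from h import *
p=np.array([.54977,-.11522])+[-.01051,.0620]-.0007*BYv+.0036*BYv
place(p,.17025+.036)
bot.command_gripper(.085)
look((.5402,-.0477),BY,.046,"bay4")
s=bot.state();print(s["position"],s["time_s"])
```

```text
place True [5.23867367e-05 1.06229458e-05 4.54614334e-04] [-0.08469846  0.69534403  5.30415281] 18.7167
bay4 [252 114] 540.5740966796875 -49.5142936706543 58.27069091796875 58.773136138916016 0.14110489390724473
[ 0.54985563 -0.11630051  0.28567095] 20.4833
```

View pics/bay4.png

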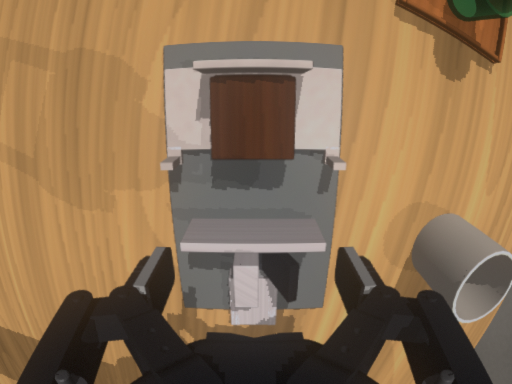

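The stack is square: pile columns 210–296, rows 75–160. The keeper plate's top spans columns 181–325, rows ~243–251. The fins are at (170,163) and (336,163).

Run:
```python
from h import *
f=dict(np.load("bay4.npz")); O=np.array([.5402,-.0477])
cv2.imwrite("pics/zoom4.png",cv2.resize(f["frame"][140:270,150:350,::-1],(800,520),interpolation=cv2.INTER_CUBIC))
def q(uv,z): w=px2w(f,uv,z,True)[:,:2]-O; return (np.c_[w@BX,w@BYv]*1000).round(1).tolist()
for z in (.03,.04,.046): print("fin c",z,q([(170.5,163),(336,163)],z))
print("plate front top",q([(182,244),(324,243)],.062),"back",q([(182,251),(325,250)],.062))
print("slab far corners",q([(164,44.5),(342,44.5)],.01),"near",q([(182,308),(326,308)],.01))
```

```text
fin c 0.03 [[-64.7, -37.8], [66.1, -37.8]]
fin c 0.04 [[-61.7, -35.6], [63.2, -35.7]]
fin c 0.046 [[-59.9, -34.3], [61.5, -34.3]]
plate front top [[-52.2, -92.1], [53.3, -91.3]] back [[-52.9, -98.2], [54.6, -97.3]]
slab far corners [[-72.8, 59.5], [73.8, 59.3]] near [[-76.4, -199.9], [78.7, -199.8]]
```

View pics/zoom4.png

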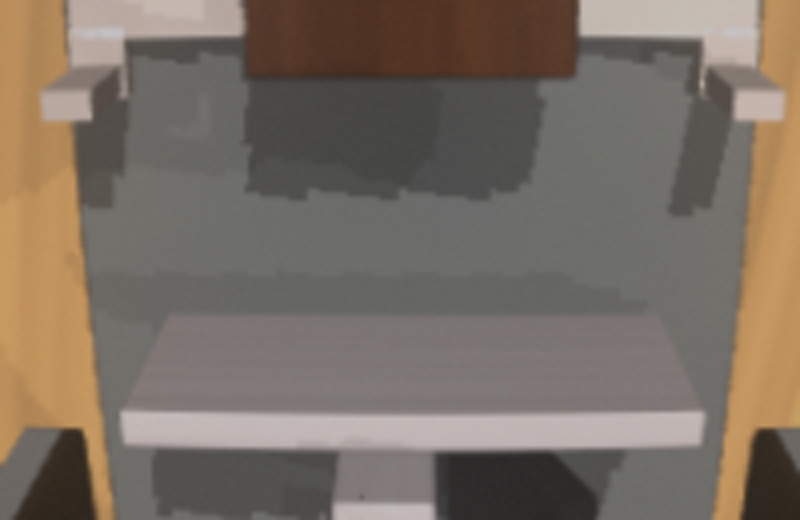

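The zoom puts the fin tops at px (166.8,166) and (339.5,165.9). The plate top spans columns 180.8–325.8, rows 242.8–251.3.

Run:
```python
from h import *
f=dict(np.load("bay4.npz")); O=np.array([.5402,-.0477])
def q(uv,z): w=px2w(f,uv,z,True)[:,:2]-O; return (np.c_[w@BX,w@BYv]*1000).round(1).tolist()
print("fin",q([(166.8,166),(339.5,165.9)],.04)); print("plate c",q([(180.8,247),(325.8,247)],.062))
k=O-.0005*BX*0-.0965*BYv
# go behind the plate (tool 24 mm behind keeper origin), descend, touch plate
t=k-.024*BYv
bot.move_ptp([*t,.29],quat(BY)); bot.sleep(.1)
print("desc",bot.servo_line([*t,.205],rate=.08,f_stop=6)); bot.sleep(.2)
f0=np.array(bot.state()["ft_force"]); e=t+.02*BYv
hit=bot.servo_line([*e,.205],rate=.02,f_stop=1.2); s=bot.state(); p=np.array(s["position"])
d=p[:2]-O; print("touch",hit,(d@BX)*1e3,(d@BYv)*1e3,np.array(s["ft_force"])-f0,s["gripper_width"],s["time_s"])
```

```text
fin [[-64.9, -37.9], [66.1, -37.9]]
plate c [[-53.4, -94.7], [55.0, -94.7]]
desc False
touch True -0.10211850886809115 -109.75621061881914 [ 0.66495724 -2.12748253  2.29468106] 0.08513971402704043 22.9167
```

Run:
```python
from h import *
O=np.array([.5402,-.0477])
bot.servo_line([*(O+.0005*BX-.0529*BYv),.205],rate=.05); bot.sleep(.3)
s=bot.state(); d=np.array(s["position"])[:2]-O; print(d@BX*1e3,d@BYv*1e3,s["ft_force"],s["time_s"])
f=bot.grab_frame("wrist"); np.savez("push.npz",**f)
u=w2px(f,[*O-.038*BYv,.05])[0].astype(int); print(u)
fr=f["frame"][max(0,u[1]-110):u[1]+90,max(0,u[0]-150):u[0]+150]; print(max(0,u[1]-110),max(0,u[0]-150))
g=bot.grab_frame("side"); np.savez("pushs.npz",**g)
cv2.imwrite("pics/push.png",np.vstack([cv2.resize(fr,(600,400)),cv2.resize(g["frame"][215:315,190:340],(600,400))])[:,:,::-1][::1][:800])
im=cv2.imread("pics/push.png"); cv2.imwrite("pics/push2.png",np.hstack([cv2.resize(im[:400],(400,267)),cv2.resize(im[400:],(400,267))]))
cv2.imwrite("pics/push1.png",cv2.resize(fr,(800,533),interpolation=cv2.INTER_CUBIC)[:,:,::-1])
```

```text
0.5322908570742781 -53.02240122500978 [ 0.24579171 -3.67116149 -2.04859162] 24.5083
[249 243]
133 99
```

View pics/push1.png

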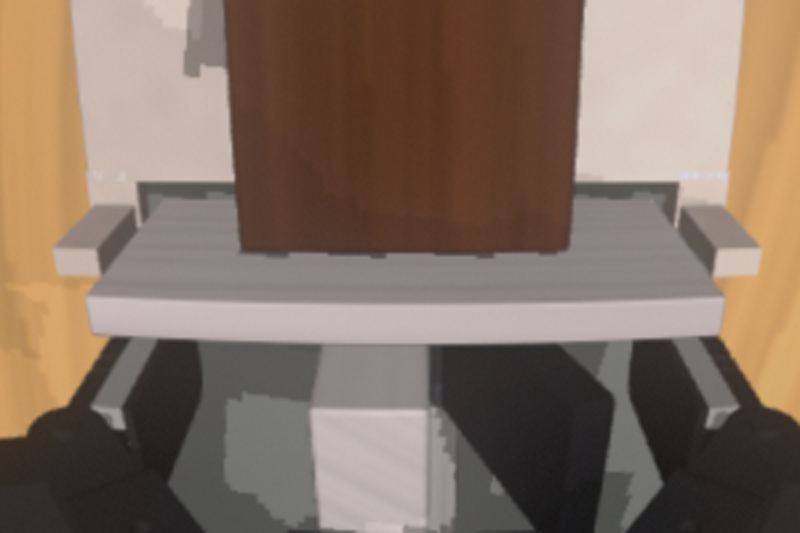

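The pads sit behind the plate, with the lever open between them. The plate's top ends are at crop (90,314) and (722,314). The fin tops are at (78,262) and (737,261).

Run:
```python
from h import *
f=dict(np.load("push.npz")); O=np.array([.5402,-.0477])
def q(uv,z):
    uv=np.array(uv)/(800/300)+[99,133]; w=px2w(f,uv,z,True)[:,:2]-O; return (np.c_[w@BX,w@BYv]*1000).round(1).tolist()
for z in(.037,.04,.043): print("fin",q([(78,262),(737,261)],z))
print("plate",q([(90,314),(722,314)],.062)); print("plate front/back",q([(90,295),(90,334)],.062)); print("pile near edge",q([(241,250),(569,250)],.046))
# predicted tops if exactly at tool+11+4
y=-.0529+.0151
```

```text
fin [[-66.2, -39.3], [67.4, -39.1]]
fin [[-64.7, -37.8], [65.9, -37.6]]
fin [[-63.2, -36.3], [64.5, -36.1]]
plate [[-53.2, -36.9], [54.4, -36.8]]
plate front/back [[-52.5, -33.2], [-54.0, -40.9]]
pile near edge [[-28.9, -31.5], [29.9, -31.5]]
```

Run:
```python
from h import *
O=np.array([.5402,-.0477])
bot.command_gripper(.02); bot.sleep(.5); s=bot.state(); d=np.array(s["position"])[:2]-O
print(d@BX*1e3,d@BYv*1e3,s["gripper_width"],s["gripper_force"],s["ft_force"],s["time_s"])
f=bot.grab_frame("wrist"); np.savez("fin.npz",**f)
cv2.imwrite("pics/fin1.png",cv2.resize(f["frame"][133:333,99:399],(800,533),interpolation=cv2.INTER_CUBIC)[:,:,::-1])
```

```text
-0.5219851849055003 -53.269517396637035 0.027071920294290626 61.909427493810654 [-30.16855518  -6.90959753  28.55519535] 25.6833
```

View pics/fin1.png

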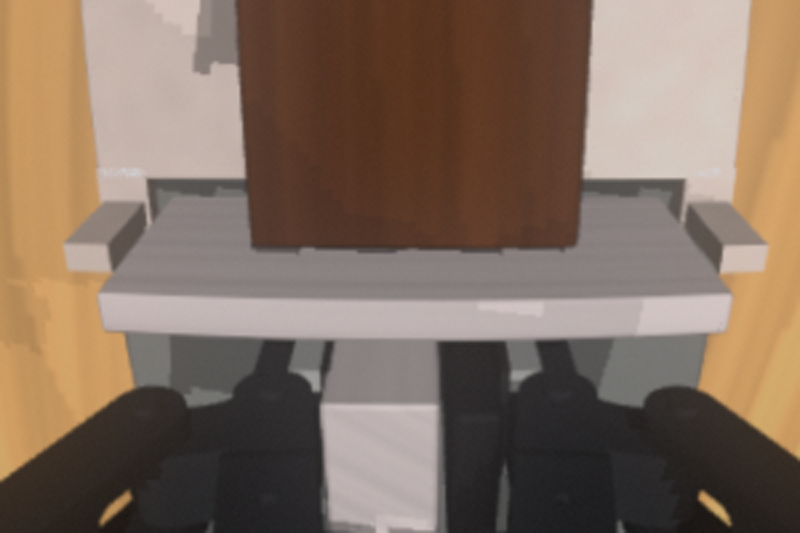

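The lever is upright against the post and the plate is still in line with the fins: ends at (100,311) and (731,311), fins at (90,258) and (742,257). I'll ease the side load a little, check the result and hand in.

Run:
```python
from h import *
O=np.array([.5402,-.0477])
bot.servo_line([*(O-.0007*BX-.0529*BYv),.2057],rate=.01); bot.sleep(.5)
s=bot.state(); d=np.array(s["position"])[:2]-O
print(d@BX*1e3,d@BYv*1e3,s["position"][2],s["gripper_width"],s["gripper_force"],s["ft_force"],s["time_s"])
print(bot.hand_in())
```

```text
-1.126921799600261 -53.08729836023095 0.20637546119178762 0.026653405973181526 62.787070758640766 [-14.93752109  -4.35508994  13.00050779] 26.525
the job is handed in; nothing more can be done
None
```

I stacked both coasters on the one in the bay and handed the job in at 26.5 s, with the arm holding the leg at the mark (within about 1 mm by camera) and the lever squeezed shut; the coasters may sit about 1–2 mm towards the keeper, and the mug and glasses weren't touched.

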